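Draw the filter plate from the vacuum-line filter box

TASK

Lift the hinged hood of the filter box until it stands open by itself, draw out the filter plate (the one with the long bar grip) and hold it upright over the middle of the steel drip tray, about a hand's breadth up, touching nothing but the gripper. Finish while still holding it there, steady, with the hood left open; leave the blanking plate (the one with the small round knob) in its slot and the bottle, beaker and bowl undisturbed.

Things in the scene. Friction and masses are not known exactly. Their poses are not given: they have to be found in the camera images.
- housing: Grey painted filter box fixed to the bench, 120 (x) by 200 (y) by 85 mm high, with a vacuum gauge on its front (-x) face. Origin: centre of its underside on the bench; z up; its +x side carries the hood's hinge. Two upright slots open at its top, long side along x, at y = +40 and y = -40 mm, each 96 mm long, 12 mm wide, its floor 5 mm above the bench. Either slot may hold the filter plate; the other holds the blanking plate. Position and yaw (up to 0.3 rad) vary.
- flap (a joint): Opening angle of the hood (rad): 0 shut, 1.57 hood tipped up on end, 1.9 at its stop. A friction hinge: the hood stays at any angle where it is left, and takes at most about 3 N at the bar to move (hood 250 g). It starts between shut and 0.25 rad ajar.
- flap_bar (a point): Middle of the hood's bail handle: a round steel bar 10 mm thick, 100 mm long along the housing's y, standing out 45 mm in front of the hood's front skirt on an arm at each end, so that it can be straddled from above. 165 mm in front of the hinge line and 30 mm above the hood's lower rim (115 mm above the bench when shut). The white hood is a hollow cover, 120 by 200 by 56 mm, sitting on the housing's top; shut, its top is 26 mm higher than the bar's axis.
- flap_hinge (a point): Middle of the hood's hinge line, which runs along the housing's y at the housing's far (+x) upper edge: at x = +60 mm, z = 85.5 mm in the housing's frame. The hood opens upward and away from the housing's front: its bar goes up and then to the housing's +x.
- filter: Filter plate, hidden under the hood at the start: a steel plate 88 (x) by 6 (y) by 78 mm high with a white perforated ceramic disc in it, standing loose in its slot (3 mm play to each side), 130 g give or take 40 percent. On its top a neck, then a black bar grip 50 long (x), 10 thick (y), 22 mm high, from 98 to 120 mm above its origin. Origin: centre of its lower edge; z up along the plate. It must rise 80 mm to leave its slot.
- filter_grip (a point): Centre of the filter plate's bar grip, 109 mm above the plate's lower edge (114 mm above the bench, 29 mm above the housing's top, while in the slot). Pinch it across its 10 mm thickness (housing y).
- blank: Blanking plate, in the other slot: the same steel plate without a disc, its grip a thin 8 mm stem with a small round knob 14 mm across whose top is 112 mm above the plate's lower edge (117 mm above the bench). Origin: centre of its lower edge. Stays in its slot.
- tray: Shallow open steel drip tray fixed to the bench, 190 (x) by 150 (y) by 20 mm high, walls 3 mm; origin at the centre of its underside. It and the filter box take the left and right places either way round.
- reagent: Bystander: amber glass bottle, 64 mm across, 140 mm high, beyond the work. Origin: centre of its underside.
- beaker: Bystander: glass beaker, 64 mm across, 75 mm high, between the work and the robot. Origin: centre of its underside.
- dish: Bystander: white porcelain bowl, 90 mm across, 40 mm high, to the left of the work. Origin: centre of its underside.
Things that resemble listed ones, but are neither listed nor needed, are in the scene too. What is shaped like the tray but purple or yellow is not meant.

How it is judged:
By the outcome, as a careful person would: the job done as asked, in the order asked, and still so for the second after the job is handed in, while the arm keeps its last pose, push and grip.
It also fails if it takes over 58 s, if anything falls off the work surface, if the arm or the gripper's body presses on something with over 40 N, if the wrist force passes 120 N, or if a joint passes its speed limit or range.

ROBOT

A 6-joint arm with a two-finger parallel gripper is mounted at the origin on the work surface. World frame = base frame: x ahead of the robot, y to its left, z up, the work surface at z = 0. Lengths are in m, angles in rad, forces in N, time in s.
With the tool pointing down it reaches from about 0.325 to 0.9 m from the base axis. Payload 6.1 kg.
Tool frame: the origin (TCP) lies where the fingers leave the gripper's body, on its centre line; the fingertips stand 70 mm ahead of it and the grasp point (between the pads) lies 51 mm ahead of it; z points along the fingers, y is the line along which they close (so a half turn about z gives the same grasp; the last joint's range is limited). The gripper opens to 87 mm and grips with 3 to 60 N. Pads are 19 mm wide; open, the fingers measure 117 mm over their backs; the gripper's body (75 mm by 190 mm) begins 51 mm behind the grasp point.
Start: joints at [1.139, 0.22, 1.526, -0, 1.395, -0.126], TCP at [0.188, 0.596, 0.292] pointing down, gripper open.
Joint ranges: [-2.98, 2.98], [-0.91, 2.08], [0.09, 2.57], [-1.24, 4.39], [0.2, 2.65], [-2.68, 2.68]. Speed limits (rad/s): [2.57, 2.57, 3.01, 3.14, 3.14, 3.14].

INTERFACE

Orientations are given as a rotation vector (axis times angle).
In Python, from cell import get_obs, capture, calibration, job_done gives the robot as it stands.
- The arm moves only by the tool jog_arm, never from a script. Its argument "series" is a list of rows, each a list of 4 numbers: the shift along the tool's x, y, z in mm, then the turn about the tool's z in degrees. A call has 1 to 10 rows; each row shifts and turns the commanded pose from where the row before left it, along the tool's axes as they then stand; what a row does not reach is not made up. A row lasts 1/8 s, in which the tool goes at most 62.5 mm and 10.7 degrees, less where a joint would pass 70% of its speed; a pose out of reach is approached as far as the arm can. A call is refused whole if a number of a shift passes 62.5 or a number of a turn 10.7, either way. A call with a gripper value outside its range is refused whole. "grip" is the finger opening in mm, from 0 to 87, set as the call begins (left out, the last holds). The fingers move at their own pace and stop on an object; the grip force is fixed at half the most. Time passes only in rows, so rows that do not move let the fingers close. It gives the time, the measured TCP pose, the force, the opening and the grip force at its end, in the units of the state.
- get_obs(): the state, without advancing time (a new reading comes with each control period).
- capture(name): name is "scene" or "top" or "wrist"; returns the picture (420x560x3 uint8, blue, green, red); there is no depth.
- calibration(name): a dict with "intrinsics" (3x3 intrinsics, pixels), "T" (4x4, takes a point from camera to world coordinates). Camera axes: x right, y down, z forward; pixel columns grow to the right and rows downward; lengths in m; the calibration is good to about 2 mm. A picture is of the moment at which its call begins: read the wrist's pose just before it. calibration takes no time and is no camera call; for the wrist camera it gives the pose at the moment of the call.
- job_done(): hands the job in; it is judged then, once.
The state is a dict: "time": time; "q": joint angles; "dq": joint speeds; "effort": joint torques, N m; "ee_pos": TCP position; "tool_rot": TCP orientation; "wrist_force": force on the tool from outside, world axes, zero at the start; "ft_torque": the same for the moment, N m; "grip_width": opening from 0.0 (shut) to 1.0 (fully open); "gripper_force": force on a finger pad.
Only numpy, scipy, OpenCV 4.12 (cv2) and the standard library are available. Lean on these libraries where they do the work, as an engineer would, in place of code of your own. Each camera call takes 0.05 s, during which the arm holds its last target. There are 200 camera calls.

## Working session

There is one attempt and no reset: what is moved stays moved. The work goes in short steps, Python scripts to look and compute and a tool call to move; the robot and the scene stay as the last step left them, time stands still between calls to the robot, and variables do not carry over. Pictures are saved under pics/ and viewed, at most 10 in all, crops included, and the job is handed in when it is done.

Besides the shell and the picture viewer there is one more tool, called after ">>>" by a JSON object that holds its "api" and its "payload". jog_arm: Moves the arm, as the interface text tells. Its arguments: {"type":"object","properties":{"series":{"type":"array"},"grip":{"type":"number"}},"required":["series"]}

```bash
ls; mkdir -p pics
python3 - <<'E'
from cell import *
import cv2,numpy as np
o=get_obs();print(o['time'],o['ee_pos'],o['tool_rot'])
for n in("scene","top"):
    im=capture(n);cv2.imwrite(f'pics/{n}0.png',im);c=calibration(n);print(n,np.round(c['T'],3).tolist(),c['intrinsics'])
E
```

```text
pics
0.0 [0.18797015 0.59554012 0.29112324] [-4.78420835e-01 -3.10440796e+00  2.98031548e-03]
scene [[0.242, 0.602, -0.761, 1.249], [0.97, -0.137, 0.2, -0.104], [0.016, -0.787, -0.617, 0.709], [0.0, 0.0, 0.0, 1.0]] [[405.22065009   0.         281.71875008]
 [  0.         405.22065009 204.47768456]
 [  0.           0.           1.        ]]
top [[-0.005, -0.999, 0.053, 0.451], [-1.0, 0.005, -0.006, 0.104], [0.006, -0.053, -0.999, 1.335], [0.0, 0.0, 0.0, 1.0]] [[501.19494766   0.         277.17688925]
 [  0.         501.19494766 213.22821381]
 [  0.           0.           1.        ]]
```

View pics/scene0.png

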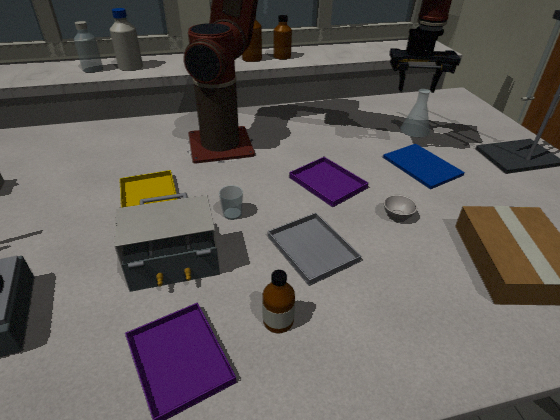

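View pics/top0.png

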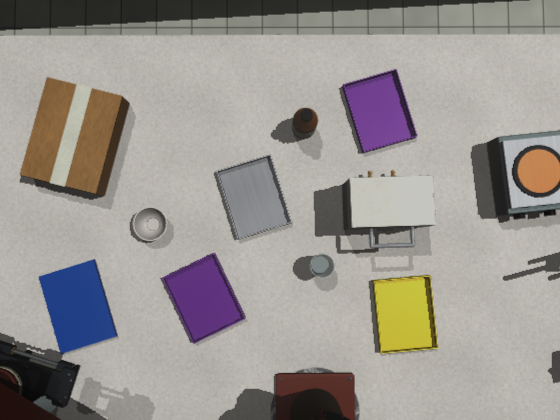

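The scene shows the filter box at top (391,202) with its bar at (392,245). The grey steel tray is at (253,198), since the other tray shapes are purple (379,111), purple (203,298), yellow (404,314), and a blue one at (78,306). Only (253,198) is bare steel. I'll confirm in one enlarged crop.

Run:
```python
import cv2
im=cv2.imread('pics/top0.png')
cv2.imwrite('pics/c0.png',cv2.resize(im[150:275,205:445],(792,412),interpolation=cv2.INTER_CUBIC))
im=cv2.imread('pics/scene0.png')
cv2.imwrite('pics/c1.png',cv2.resize(im[180:295,100:240],(700,575),interpolation=cv2.INTER_CUBIC))
```

```text
(no output)
```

View pics/c0.png

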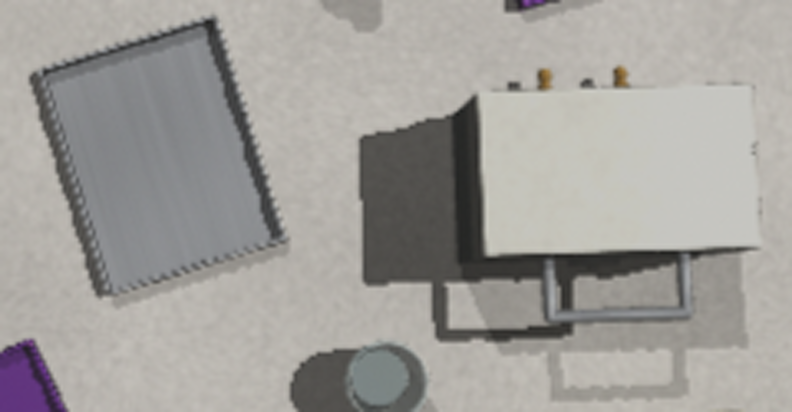

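View pics/c1.png

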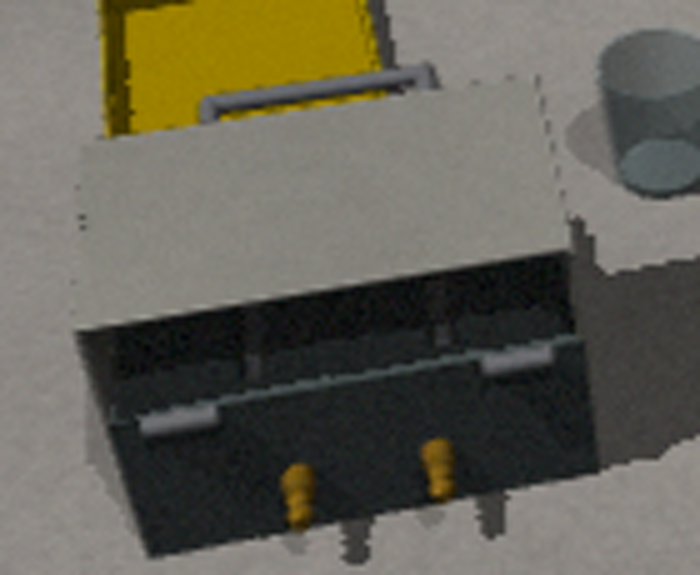

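The crop confirms the bare steel tray: corners at crop (213,18), (38,75), (105,295), (285,240). The bar ends are at crop (550,316) and (689,314). Next I fit the box pose, the flap angle and the tray.

```bash
cat > h.py <<'E'
from cell import *
import cv2,numpy as np
from scipy.optimize import least_squares
from scipy.spatial.transform import Rotation as R
def proj(n,P,c=None):
    c=c or calibration(n);q=(np.asarray(P)-c['T'][:3,3])@c['T'][:3,:3];u=q@np.array(c['intrinsics']).T;return u[:,:2]/u[:,2:]
def onplane(n,uv,z):
    c=calibration(n);uv=np.atleast_2d(uv);r=np.c_[uv,np.ones(len(uv))]@np.linalg.inv(c['intrinsics']).T@c['T'][:3,:3].T;o=c['T'][:3,3]
    return o+r*((z-o[2])/r[:,2:])
def Rz(a):return R.from_euler('z',a).as_matrix()
def hood(p,h):  # h: hinge-relative points; flap opens: bar up
    return R.from_euler('y',p[3]).apply(h)+[.06,0,.0855]
def world(p,P):return np.asarray(P)@Rz(p[2]).T+[p[0],p[1],0]
E
python3 - <<'E'
from h import *
t=lambda a:np.array(a)/3.3+[205,150]
s=lambda a:np.array(a)/5+[100,180]
B=[[-.165,.05,.0295],[-.165,-.05,.0295]]
T=[[-.12,.1,.0555],[-.12,-.1,.0555],[0,.1,.0555],[0,-.1,.0555]]
ut=t([[550,316],[689,314],[485,256],[757,247],[478,91],[753,85]])
us=s([[207,104],[430,72],[77,332],[570,252]])
ub=s([[110,422],[583,338],[152,556],[598,470]])
def f(p):
    a=proj('top',world(p,hood(p,np.array(B+T))))-ut
    b=proj('scene',world(p,hood(p,np.array([B[1],B[0],T[3],T[2]]))))-us
    d=proj('scene',world(p,[[.06,-.1,.085],[.06,.1,.085],[.06,-.1,0],[.06,.1,0]]))-ub
    return np.r_[a,b,d].ravel()
r=least_squares(f,[.45,-.2,0,.1],loss='soft_l1');p=r.x;print(p,np.round(f(p).reshape(-1,2),1).tolist())
np.save('p.npy',p)
print('bar',world(p,hood(p,np.array([[-.165,0,.0295]]))),'hinge',world(p,[[.06,0,.0855]]))
c=onplane('top',t([[213,18],[38,75],[105,295],[285,240]]),.02);print(c.round(3),c.mean(0),np.linalg.norm(np.diff(c,axis=0),axis=1))
print('slots +,-',world(p,[[0,.04,.114],[0,-.04,.114]]))
print('bottle,beaker,dish',onplane('top',[[306,116],[320,264],[150,223]],.05).round(3))
o=get_obs();M=R.from_rotvec(o['tool_rot']).as_matrix();print(M.round(3))
E
```

```text
[ 0.53922617 -0.17850357  0.02511085  0.04034527] [[-0.3, 0.4], [-1.1, -0.3], [-0.4, -0.1], [1.2, 0.1], [-0.5, -0.1], [-0.6, -0.7], [0.5, -0.3], [-1.0, -0.1], [-1.1, -0.5], [0.7, -1.2], [-1.2, 0.2], [0.2, 0.1], [-0.8, 0.1], [0.3, 0.1]]
bar [[ 0.43558299 -0.18110669  0.12163116]] hinge [[ 0.59920725 -0.17699708  0.0855    ]]
[[0.673 0.115 0.02 ]
 [0.628 0.255 0.02 ]
 [0.452 0.202 0.02 ]
 [0.495 0.059 0.02 ]] [0.56227957 0.15763105 0.02      ] [0.14712736 0.18369301 0.1494371 ]
slots +,- [[ 0.53822184 -0.13851618  0.114     ]
 [ 0.5402305  -0.21849096  0.114     ]]
bottle,beaker,dish [[ 0.771  0.02   0.05 ]
 [ 0.388 -0.013  0.05 ]
 [ 0.495  0.422  0.05 ]]
[[-0.954  0.301 -0.001]
 [ 0.301  0.954 -0.002]
 [ 0.    -0.002 -1.   ]]
```

```bash
cat >> h.py <<'E'
def rows(wps,start=None):
    """wps: (x,y,z,heading_deg of tool y,nrows); prints tool-axis rows"""
    o=get_obs();M=R.from_rotvec(o['tool_rot']).as_matrix();p=np.array(o['ee_pos']);out=[]
    for x,y,z,hd,n in wps:
        p0=p.copy()
        h0=np.degrees(np.arctan2(M[1,1],M[0,1]));d=-((hd-h0+180)%360-180)
        tot=d
        for k in range(n):
            goal=p0+(np.array([x,y,z])-p0)*(k+1)/n
            s=np.round(M.T@(goal-p)*1000,1);t=round(tot/n,1)
            out.append([*map(float,s),float(t)]);p=p+M@(s/1000);M=M@R.from_euler('z',t,degrees=True).as_matrix()
    print(o['time'],'end',p.round(4));
    for i in range(0,len(out),10):print(out[i:i+10])
E
python3 - <<'E'
from h import *
rows([(.42,.22,.29,25,8),(.436,-.181,.26,1.4,8),(.436,-.181,.1726,1.4,4)])
E
```

```text
0.1 end [ 0.436  -0.181   0.1726]
[[-41.8, -36.0, 0.2, 5.9], [-45.3, -31.6, 0.2, 5.9], [-48.2, -26.7, 0.2, 5.9], [-50.8, -21.7, 0.2, 5.9], [-52.7, -16.3, 0.2, 5.9], [-54.1, -10.7, 0.3, 5.9], [-55.0, -5.2, 0.2, 5.9], [-55.2, 0.5, 0.2, 5.9], [-46.2, -19.6, 3.8, 3.0], [-47.1, -17.1, 3.9, 3.0]]
[[-48.0, -14.7, 3.8, 3.0], [-48.6, -12.1, 3.8, 3.0], [-49.3, -9.6, 3.8, 3.0], [-49.6, -7.0, 3.9, 3.0], [-50.0, -4.3, 3.8, 3.0], [-50.1, -1.8, 3.8, 3.0], [0.0, 0.0, 21.9, -0.0], [0.1, 0.0, 21.8, -0.0], [-0.0, 0.1, 21.9, -0.0], [0.0, -0.0, 21.8, -0.0]]
```

>>> {"api": "jog_arm", "payload": {"series": [[-42,-36,0,6],[-45,-32,0,6],[-48,-27,0,6],[-51,-22,0,6],[-53,-16,0,6],[-54,-11,0,6],[-55,-5,0,6],[-55,0,0,6],[-46,-20,4,3],[-47,-17,4,3]], "grip": 32}}

```text
time: 1.35
ee_pos: [0.4191, 0.1163, 0.2838]
tool_rot: [-1.838, -2.547, 0.001]
wrist_force: [1.2, -0.2, 0.2]
grip_width: 0.372
gripper_force: 0.0
```

>>> {"api": "jog_arm", "payload": {"series": [[-48,-15,4,3],[-49,-12,4,3],[-49,-10,4,3],[-50,-7,4,3],[-50,-4,4,3],[-50,-2,4,3],[0,0,0,0],[0,0,0,0]]}}

```text
time: 2.35
ee_pos: [0.4263, -0.1829, 0.2598]
tool_rot: [-2.212, -2.229, -0.0]
wrist_force: [0.1, -0.2, 0.1]
grip_width: 0.37
gripper_force: 0.0
```

Run:
```python
from h import *
print(get_obs()['ee_pos'],get_obs()['grip_width'])
rows([(.436,-.181,.215,1.4,3)])
c=calibration('wrist');im=capture('wrist');p=np.load('p.npy')
P=world(p,hood(p,np.array([[-.165,.05,.0295],[-.165,-.05,.0295],[-.12,.1,.0555],[-.12,-.1,.0555]])))
for u in proj('wrist',P,c):print(u);cv2.circle(im,tuple(int(round(v)) for v in u),2,(0,0,255),-1) if abs(u).max()<2000 else 0
cv2.imwrite('pics/w1.png',im)
```

```text
[ 0.42633334 -0.18292497  0.25976643] 0.3695932779388643
2.35 end [ 0.436 -0.181  0.215]
[[0.6, 3.2, 14.9, -0.3], [0.6, 3.3, 14.9, -0.3], [0.5, 3.2, 15.0, -0.3]]
[291.6936619 141.4662484]
[292.38022045 285.01182332]
[382.13264463  48.82976677]
[361.86000971 367.59548962]
```

View pics/w1.png

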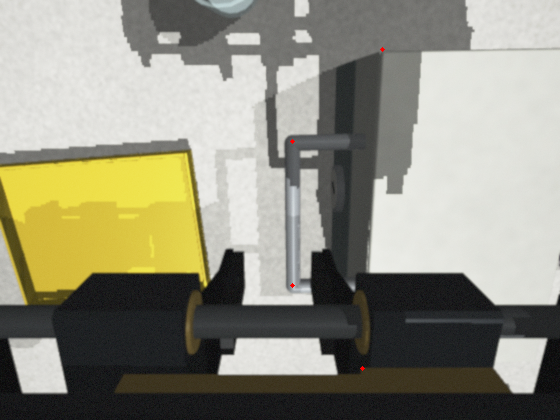

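The wrist view shows the bar from (292,141) to (292,285), right on my predicted points. I'll shift 10 mm, go down and close.

>>> {"api": "jog_arm", "payload": {"series": [[1,5,15,-0.9],[1,5,15,0],[0,0,20,0],[0,0,20,0],[0,0,17,0],[0,0,0,0],[0,0,0,0]]}}

```text
time: 3.28
ee_pos: [0.437, -0.1812, 0.1735]
tool_rot: [2.194, 2.248, 0.0]
wrist_force: [-0.2, 0.2, 0.6]
grip_width: 0.365
gripper_force: 0.0
```

>>> {"api": "jog_arm", "payload": {"series": [[0,0,0,0],[0,0,0,0],[0,0,0,0],[0,0,0,0],[0,0,0,0]], "grip": 0}}

```text
time: 3.9
ee_pos: [0.4362, -0.1814, 0.1732]
tool_rot: [-2.194, -2.248, 0.001]
wrist_force: [-4.4, -2.1, 1.4]
grip_width: 0.104
gripper_force: 30.0
```

Run:
```python
from h import *
o=get_obs();print(o['ee_pos'],o['grip_width']*87,o['gripper_force'],o['wrist_force'])
p=np.load('p.npy');w=[]
hx,hy=world(p,[[.06,0,.0855]])[0,:2];e=np.array(o['ee_pos'])
b=e-[0,0,.051];l=(b-[hx,hy,.0855]);d=np.hypot(l[:2]@[np.cos(p[2]),np.sin(p[2])],l[2]);print('radius',d)
# arc, bar along box x dir
th0=np.arctan2(l[2],-(l[:2]@[np.cos(p[2]),np.sin(p[2])]));print('theta',th0-.177)
lat=l[:2]@[-np.sin(p[2]),np.cos(p[2])];r=.1676
for a in np.linspace(th0,1.70+.177,22)[1:]:
    xy=world(p,[[.06-r*np.cos(a),lat,.0855+r*np.sin(a)]])[0];w.append((xy[0],xy[1],xy[2]+.051,1.44,1))
rows(w)
```

```text
[ 0.43618724 -0.18135389  0.17315747] 9.062440736930897 30.00136971473694 [-4.37958525 -2.11682523  1.44019557]
radius 0.16714726341868244
theta 0.04410965598934791
3.9 end [ 0.6498 -0.176   0.2963]
[[0.0, 2.9, -12.9, -0.1], [-0.0, 4.4, -12.4, 0.0], [-0.0, 5.4, -12.1, 0.0], [-0.0, 6.3, -11.6, 0.0], [-0.0, 7.2, -11.1, 0.0], [-0.0, 8.0, -10.5, 0.0], [-0.0, 8.8, -9.8, 0.0], [-0.0, 9.6, -9.1, 0.0], [-0.1, 10.3, -8.3, 0.0], [0.0, 10.9, -7.5, 0.0]]
[[0.0, 11.4, -6.6, 0.0], [0.0, 11.9, -5.7, 0.0], [0.0, 12.4, -4.7, 0.0], [-0.0, 12.7, -3.7, 0.0], [-0.0, 12.9, -2.8, 0.0], [-0.0, 13.1, -1.7, 0.0], [-0.0, 13.2, -0.6, 0.0], [-0.0, 13.2, 0.4, 0.0], [-0.1, 13.1, 1.4, 0.0], [0.0, 13.0, 2.4, 0.0]]
[[0.0, 12.8, 3.5, 0.0]]
```

>>> {"api": "jog_arm", "payload": {"series": [[0,2.9,-12.9,0],[0,4.4,-12.4,0],[0,5.4,-12.1,0],[0,6.3,-11.6,0],[0,7.2,-11.1,0],[0,8,-10.5,0]]}}

```text
time: 4.65
ee_pos: [0.4695, -0.1805, 0.245]
tool_rot: [-2.192, -2.246, 0.005]
wrist_force: [-9.5, -3.1, 3.2]
grip_width: 0.103
gripper_force: 30.0
```

>>> {"api": "jog_arm", "payload": {"series": [[0,8.8,-9.8,0],[0,9.6,-9.1,0],[0,10.3,-8.3,0],[0,10.9,-7.5,0],[0,11.4,-6.6,0],[0,11.9,-5.7,0],[0,12.4,-4.7,0]]}}

```text
time: 5.52
ee_pos: [0.5467, -0.1785, 0.2987]
tool_rot: [2.193, 2.247, 0.0]
wrist_force: [-5.3, -1.7, 5.3]
grip_width: 0.097
gripper_force: 30.0
```

>>> {"api": "jog_arm", "payload": {"series": [[0,12.7,-3.7,0],[0,12.9,-2.8,0],[0,13.1,-1.7,0],[0,13.2,-0.6,0],[0,13.2,0.4,0],[0,13.1,1.4,0],[0,13,2.4,0],[0,12.8,3.5,0],[0,0,0,0],[0,0,0,0]]}}

```text
time: 6.78
ee_pos: [0.6506, -0.1759, 0.2965]
tool_rot: [2.194, 2.248, 0.002]
wrist_force: [2.4, 0.5, 2.4]
grip_width: 0.102
gripper_force: 30.0
```

>>> {"api": "jog_arm", "payload": {"series": [[0,0,0,0],[0,0,0,0],[0,0,-20,0],[0,0,-35,0],[0,0,-40,0],[0,-20,0,0],[0,-35,0,-10],[0,-45,0,-10],[0,0,0,-10],[0,0,0,-10]], "grip": 36}}

```text
time: 8.02
ee_pos: [0.5503, -0.1865, 0.3937]
tool_rot: [1.285, 2.864, -0.0]
wrist_force: [0.0, 0.4, -0.8]
grip_width: 0.41
gripper_force: 0.0
```

>>> {"api": "jog_arm", "payload": {"series": [[0,0,0,-10],[0,0,0,-10],[0,0,0,-10],[0,0,0,-10],[0,0,0,-10],[0,0,0,0],[0,0,0,0]]}}

```text
time: 8.9
ee_pos: [0.5509, -0.1863, 0.3925]
tool_rot: [-0.032, 3.141, -0.001]
wrist_force: [0.3, -0.8, -1.0]
grip_width: 0.411
gripper_force: 0.0
```

Run:
```python
from h import *
o=get_obs();print(o['time'],o['ee_pos'],o['q'],o['wrist_force'])
c=calibration('wrist');print(c['T'].round(3).tolist());im=capture('wrist')
p=np.load('p.npy');P=world(p,[[0,.04,.114],[0,-.04,.114]]);print(proj('wrist',P,c),proj('top',P))
t=capture('top');t=cv2.resize(t[150:260,330:450],(458,420),interpolation=cv2.INTER_CUBIC)
s=cv2.resize(im,(340,420)) if 0 else im
cv2.imwrite('pics/v2.png',cv2.resize(np.hstack([im,t]),None,fx=.78,fy=.78))
```

```text
8.9 [ 0.5509472  -0.18632818  0.39248103] [-4.61664909e-01  6.98129197e-02  1.50802334e+00 -3.05018584e-05
  1.56288298e+00 -2.05306117e+00] [ 0.32674405 -0.84009558 -1.01802009]
[[-0.021, 0.953, 0.303, 0.467], [1.0, 0.02, 0.006, -0.189], [-0.0, 0.303, -0.953, 0.485], [0.0, 0.0, 0.0, 1.0]]
[[325.38739991 163.05696026]
 [246.45779923 163.36389479]] [[373.19078209 203.48924175]
 [405.84462271 202.52027235]]
```

View pics/v2.png

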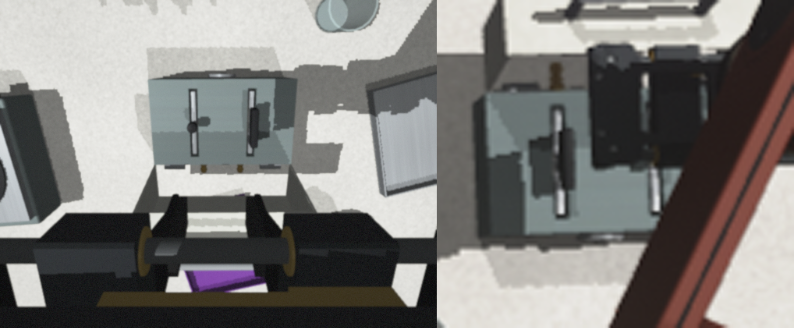

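The left (wrist) view shows the hood open. The long bar grip is at wrist (326,163), which matches the +y slot prediction of (325,163). The round knob is at (247,163), so the filter plate is in the +y slot.

Run:
```python
from h import *
g=world(np.load('p.npy'),[[0,.04,.114]])[0]
rows([(g[0],g[1],.26,91.44,4),(g[0],g[1],.165,91.44,6)])
```

```text
9.0 end [ 0.5382 -0.1385  0.165 ]
[[2.9, 12.0, 33.0, -0.0], [3.0, 12.0, 33.0, -0.0], [2.9, 12.1, 33.1, -0.0], [2.9, 12.0, 33.0, -0.0], [0.0, -0.0, 15.8, -0.0], [0.0, -0.0, 15.9, -0.0], [0.0, -0.0, 15.8, -0.0], [0.1, -0.0, 15.8, -0.0], [-0.0, -0.0, 15.8, -0.0], [-0.0, -0.0, 15.9, -0.0]]
```

>>> {"api": "jog_arm", "payload": {"series": [[3,12,33,0],[3,12,33,0],[3,12,33,0],[3,12,33,0],[0,0,20,0],[0,0,0,0],[0,0,0,0]]}}

```text
time: 9.88
ee_pos: [0.5384, -0.1389, 0.2408]
tool_rot: [-0.037, 3.14, -0.001]
wrist_force: [0.3, -0.2, -0.0]
grip_width: 0.414
gripper_force: 0.0
```

Run:
```python
from h import *
g=world(np.load('p.npy'),[[0,.04,.114]])[0]
rows([(g[0],g[1],.165,91.44,5)])
c=calibration('wrist');im=capture('wrist');cv2.imwrite('pics/w3.png',im)
print(proj('wrist',world(np.load('p.npy'),[[0,.04,.125]]),c))
```

```text
9.875 end [ 0.5383 -0.1385  0.165 ]
[[0.0, 0.1, 15.2, -0.0], [0.1, 0.1, 15.1, -0.0], [0.0, 0.1, 15.2, -0.0], [0.1, 0.1, 15.1, -0.0], [0.0, 0.1, 15.2, -0.0]]
[[279.1107555  233.70116465]]
```

View pics/w3.png

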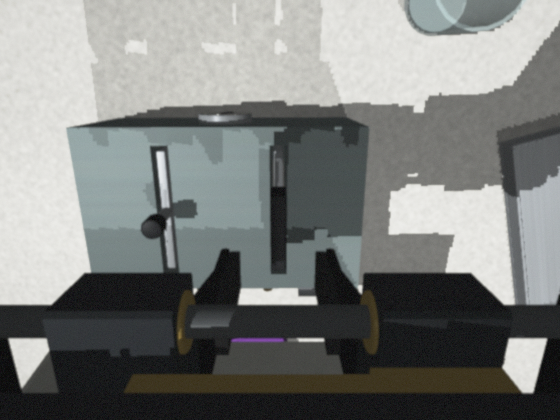

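The bar grip runs (279,188) to (279,272), centred between the fingers, and the knob is well clear at (153,226). Now I go down, grip and lift.

>>> {"api": "jog_arm", "payload": {"series": [[0,0,15,0],[0,0,15,0],[0,0,15,0],[0,0,15,0],[0,0,15,0],[0,0,0,0],[0,0,0,0]]}}

```text
time: 10.8
ee_pos: [0.5381, -0.1387, 0.1649]
tool_rot: [-0.038, 3.141, -0.0]
wrist_force: [0.8, 0.9, 1.2]
grip_width: 0.409
gripper_force: 0.0
```

>>> {"api": "jog_arm", "payload": {"series": [[0,0,0,0],[0,0,0,0],[0,0,0,0],[0,0,0,0],[0,0,0,0],[0,0,0,0]], "grip": 0}}

```text
time: 11.55
ee_pos: [0.538, -0.1386, 0.1649]
tool_rot: [-0.038, 3.141, -0.0]
wrist_force: [-0.4, 0.4, 1.5]
grip_width: 0.114
gripper_force: 30.0
```

>>> {"api": "jog_arm", "payload": {"series": [[0,0,-5,0],[0,0,-10,0],[0,0,-10,0],[0,0,-10,0],[0,0,0,0]]}}

```text
time: 12.18
ee_pos: [0.5386, -0.1389, 0.2012]
tool_rot: [-0.038, 3.139, -0.002]
wrist_force: [0.1, -0.3, -1.0]
grip_width: 0.111
gripper_force: 30.0
```

>>> {"api": "jog_arm", "payload": {"series": [[0,0,-15,0],[0,0,-20,0],[0,0,-20,0],[0,0,-20,0],[0,0,-20,0],[0,0,-5,0],[0,0,0,0]]}}

```text
time: 13.05
ee_pos: [0.5379, -0.1386, 0.2998]
tool_rot: [-0.038, 3.141, -0.0]
wrist_force: [0.0, 0.1, -1.5]
grip_width: 0.107
gripper_force: 30.0
```

Run:
```python
from h import *
rows([(.5623,.1576,.30,91.44,10),(.5623,.1576,.26,91.44,4)])
o=get_obs();print(o['ee_pos'],o['grip_width'])
```

```text
13.05 end [0.5623 0.1576 0.26  ]
[[-3.2, 29.6, -0.0, -0.0], [-3.1, 29.5, -0.0, -0.0], [-3.2, 29.6, -0.1, -0.0], [-3.1, 29.5, 0.0, -0.0], [-3.2, 29.6, -0.0, -0.0], [-3.1, 29.5, -0.0, -0.0], [-3.2, 29.6, -0.1, -0.0], [-3.2, 29.5, 0.0, -0.0], [-3.1, 29.6, -0.0, -0.0], [-3.2, 29.5, -0.0, -0.0]]
[[0.0, 0.0, 10.0, -0.0], [0.0, 0.0, 10.0, -0.0], [0.0, 0.0, 10.0, -0.0], [0.0, 0.0, 10.0, -0.0]]
[ 0.53785074 -0.13860294  0.2998028 ] 0.107471091280237
```

>>> {"api": "jog_arm", "payload": {"series": [[-2,15,0,0],[-3,30,0,0],[-3,30,0,0],[-3,30,0,0],[-3,30,0,0],[-3,30,0,0],[-3,30,0,0],[-3,30,0,0],[-3,30,0,0],[-3,26,0,0]]}}

```text
time: 14.3
ee_pos: [0.5592, 0.1451, 0.2984]
tool_rot: [0.039, -3.139, -0.0]
wrist_force: [0.4, -0.5, -1.3]
grip_width: 0.108
gripper_force: 30.0
```

>>> {"api": "jog_arm", "payload": {"series": [[-2,15,0,0],[0,0,10,0],[0,0,10,0],[0,0,10,0],[0,0,10,0],[0,0,0,0],[0,0,0,0],[0,0,0,0],[0,0,0,0]]}}

```text
time: 15.42
ee_pos: [0.5619, 0.1581, 0.2601]
tool_rot: [-0.038, 3.141, 0.0]
wrist_force: [-0.2, -0.4, -1.8]
grip_width: 0.114
gripper_force: 30.0
```

Run:
```python
from h import *
o=get_obs();print(o['time'],o['ee_pos'],o['grip_width']);g=np.array(o['ee_pos'])
im=capture('scene');P=g-[0,0,.160];u=proj('scene',[P,[P[0],P[1],.003],[.5623,.1576,.003]]);print(u)
cv2.imwrite('pics/s4.png',cv2.resize(im[100:310,100:380],(800,600),interpolation=cv2.INTER_CUBIC))
```

```text
15.425 [0.561893   0.1581382  0.26013256] 0.11390104942582302
[[314.90605506 217.00623873]
 [312.32673926 246.8928839 ]
 [312.16953735 247.03827756]]
```

View pics/s4.png

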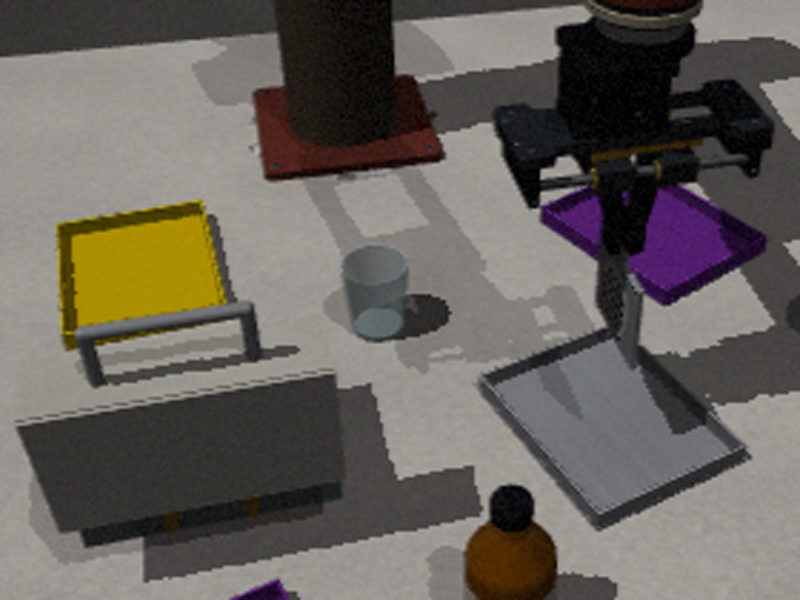

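Run:
```python
from h import *
o=get_obs();g=np.array(o['ee_pos']);P=[g+[a*.044,a*.001,z] for a in(1,-1) for z in(-.160,-.082)]
print(((proj('scene',P)-100)*2.857).round())
im=capture('top');c=calibration('top');c2=calibration('wrist');im=capture('wrist')
print(proj('wrist',P,c2).round());cv2.imwrite('pics/w5.png',im)
```

```text
[[632. 369.]
 [640. 291.]
 [597. 302.]
 [603. 227.]]
[[278. 266.]
 [278. 331.]
 [278. 150.]
 [279. 176.]]
```

View pics/w5.png

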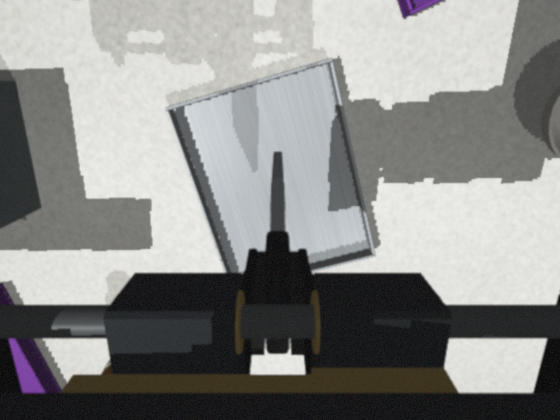

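The plate is upright: its bottom corners at scene crop (630,365) and wrist (278,152) match the predictions of (632,369) and (278,150). It is over the tray's middle with its lower edge about 0.10 m up. The hood stands open and the bystanders are undisturbed.

```bash
python3 -c "
from cell import *
print(get_obs()['dq']);print(job_done())"
```

```text
[-0.00087494  0.00030778  0.00051954 -0.00099012  0.00173106 -0.00063219]
the job is handed in; nothing more can be done
None
```

The job is handed in: the gripper is holding the filter plate upright and steady over the middle of the steel tray, lower edge about 10 cm above the bench, with the hood left open, the blanking plate not touched, and the bottle, beaker and bowl undisturbed.

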